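Throw the discharge switch behind the guard screen with the hook rod

ROBOT

A 6-joint arm with a two-finger parallel gripper is mounted at the origin on a cart in front of the work surface, level with it; the furniture and walls round the work are solid. World frame = base frame: x ahead of the robot, y to its left, z up, the work surface at z = 0. Lengths are in m, angles in rad, forces in N, time in s.
With the tool pointing down it reaches from about 0.3 to 0.875 m from the base axis. Payload 6.4 kg.
Tool frame: the origin (TCP) lies midway between the tips of the shut fingers; the grasp point (between the pads) lies 19 mm behind it; z points along the fingers, y is the line along which they close (so a half turn about z gives the same grasp; the last joint's range is limited). The gripper opens to 85 mm and grips with 20 to 120 N. Pads are 22 mm wide; open, the fingers measure 114 mm over their backs; the gripper's body (76 mm by 85 mm) begins 54 mm behind the grasp point. The pads swing forward as they close: fully open they stand 13 mm farther back than shut.
Start: joints at [0.933, 0.181, 1.607, -0, 1.354, -0.206], TCP at [0.241, 0.522, 0.231] pointing down, gripper open.
Joint ranges: [-2.99, 2.99], [-0.89, 2.07], [0.3, 2.58], [-1.14, 4.28], [0, 2.63], [-3.12, 3.12]. Speed limits (rad/s): [2.57, 2.57, 3.01, 3.14, 3.14, 3.14].

INTERFACE

Orientations are given as a unit quaternion [w, x, y, z].
In Python, from bench import sensors, vision, ctrl gives the robot as it stands.
- The arm moves only by the tool carry_out, never from a script. Its argument "deltas" is text: rows parted by semicolons, each of 7 numbers parted by spaces: the shift along the tool's x, y, z in mm, then the turn, a rotation vector about the tool's x, y, z in rad, then the closure, from 0 (fully open) to 1 (shut). In form: tx ty tz ax ay az claw; .... A call has 1 to 12 rows; each row is the pose to reach, as a shift and turn from the pose commanded when the call began, along the tool's axes at that moment; what a row does not reach only later rows make up. A row lasts 1/8 s, in which the tool goes at most 62.5 mm and 10.7 degrees, less where a joint would pass 70% of its speed; a pose out of reach is approached as far as the arm can. A call with a gripper value outside its range is refused whole. The fingers move at their own pace and stop on an object; the grip force is fixed at half the most. Time passes only in rows, so rows that repeat a pose let the fingers close. It gives the time, the measured TCP pose, the force, the opening and the grip force at its end, in the units of the state.
- sensors.get_obs(): the state, without advancing time (a new reading comes with each control period).
- vision.camera(name): name is "scene" or "side" or "wrist"; returns the picture (384x512x3 uint8, blue, green, red); there is no depth.
- vision.camera_model(name): a dict with "K" (3x3 intrinsics, pixels), "extrinsics" (4x4, takes a point from world to camera coordinates); the wrist camera has in their place "hand_eye" (4x4, takes a point from camera to tool coordinates, whose origin is the TCP and whose axes are the flange's). Camera axes: x right, y down, z forward; pixel columns grow to the right and rows downward; lengths in m; the calibration is good to about 2 mm. A picture is of the moment at which its call begins: read the wrist's pose just before it. camera_model takes no time and is no camera call.
- ctrl.hand_in(): hands the job in; it is judged then, once.
The state is a dict: "time_s": time; "q": joint angles; "dq": joint speeds; "joint_efforts": joint torques, N m; "eef_pos": TCP position; "eef_rot": TCP orientation; "wrist_force": force on the tool from outside, world axes, zero at the start; "torque": the same for the moment, N m; "opening": opening from 0.0 (shut) to 1.0 (fully open); "grasp_force": force on a finger pad.
Only numpy, scipy, OpenCV 4.12 (cv2) and the standard library are available. Lean on these libraries where they do the work, as an engineer would, in place of code of your own. Each camera call takes 0.05 s, during which the arm holds its last target. There are 200 camera calls.

TASK

Before the bench is worked on, the test circuit behind the clear guard screen must be discharged: take the bent hook rod off its rest, reach over the screen with it and pull the lever with the T-shaped handle all the way over towards the front until it stops. Only the rod may touch the switches, the lever with the ball knob stays as it is, and do not push hard against the screen or disturb the things on the desk. Then hang the rod back in both forks of its rest the way it was, with its bent leg hanging down, and let go.

Things in the scene. Friction and masses are not known exactly. Their poses are not given: they have to be found in the camera images.
- guard: Fixed guard screen. Origin on the desk, x to its inside, z up. Base board 12 mm thick, x -60 to 95, y +-125 mm. Clear front panel in a frame 12 mm thick at x = -50 mm, +-125 mm wide, top edge 130 mm above the desk. Low side wings at y = +-119 mm, x -56 to 76 mm, 72 mm high. Open above and behind. The two switches stand behind the panel at x = 20, y = +50 and -50 mm; which is where varies.
- tbar_switch: Fixed switch with the T-handled lever: black block 64 x 42 x 20 mm, two steel ears on it up to 53 mm above the desk. Origin under the block, 12 mm above the desk; axes parallel to the guard's. The lever's pivot axis is parallel to y, 33 mm above this origin (45 mm above the desk).
- tbar_tip (a point): Centre of the T handle at the end of that lever, 60 mm from the pivot. The lever is an 8 mm round steel rod; the T handle is a black bar along y, 12 mm thick and 48 mm long over all.
- tbar_lever (a joint): T lever, rad: 0 leans 0.5 rad from upright away from the front panel (guard +x), 0.5 is upright, 1.0 is its stop, leaning 0.5 rad towards the front panel (guard -x). Starts between 0 and 0.15. Friction hinge (0.08 N m; 1.5 to 3 N at the lever), stays where it is left.
- ball_switch: The other fixed switch, same block and pivot as tbar_switch; its lever ends in a black ball of 24 mm instead of a T. To be left alone.
- ball_lever (a joint): Angle of the ball lever, same meaning; it starts at 0 and stays there.
- hook_rod: Loose bent rod, 0.14 kg. Origin on its axis in the middle of the handle. Handle: grey box 70 mm along x, 24 along y, 22 along z; grip it across y. Round steel bar 10 mm thick on its axis: a stub behind to x = -71 mm and a shank ahead to x = 135 mm, where it bends square into a straight leg along -z, ending 110 mm below the axis. On the rest, x is level, z up.
- rod_tip (a point): Middle of the round end of the rod's leg: 135 mm along x and 105 mm along -z from the rod's origin; the leg ends 5 mm lower.
- rest: Fixed rod rest. Origin on the desk; x along the parked rod towards its leg, z up. Grey base x -65 to 100, y +-30 mm. Two aluminium uprights 8 mm thick at x = -50 mm (carries the stub) and x = 85 mm (carries the shank), each ending in an open 45-degree V fork, 42 mm wide at its mouth, 159 mm above the desk.
- rest_seat (a point): Where the rod's origin lies when parked: 145 mm above the desk over the rest's origin; axes as the rest's.
- rest_tip (a point): Where rod_tip hangs when parked: 135 mm along the rest's x, 40 mm above the desk.
- tape_roll: Bystander: roll of black tape 62 mm across, 19 mm high; origin under its centre.
- solder_spool: Bystander: spool 56 mm across, 38 mm high; origin under its centre.
- panel_meter: Bystander: black panel meter lying on its back, 52 x 62 mm, 29 mm high; origin under its centre.

How it is judged:
On the way:
1. the rod, clear of its rest, drags the T lever past upright (value of joint tbar_lever above 0.5 rad and contact force between hook_rod and tbar_switch above 0.2 N and distance between hook_rod and rest_seat above 0.05 m), for 0.03 s.
At the end, for the whole second after the job is handed in: The T lever is over to the front (joint above 0.88 of 1.0 rad), the ball lever still leans back (below 0.12 rad), and the rod lies at rest in both forks: its origin within 20 mm of rest_seat and the end of its leg within 40 mm of rest_tip (value of joint tbar_lever above 0.88 rad and value of joint ball_lever below 0.12 rad and distance between hook_rod and rest_seat below 0.02 m and distance between rod_tip and rest_tip below 0.04 m and linear speed of hook_rod below 0.02 m/s); the robot touches nothing.
It fails at once if the gripper or arm touches a switch (contact force between any of the fingers, the arm and tbar_switch above 0.5 N or contact force between any of the fingers, the arm and ball_switch above 0.5 N).
It fails at once if the ball lever is moved (value of joint ball_lever above 0.12 rad).
It fails at once if the screen is pushed with more than 15 N (contact force between any of hook_rod, the fingers, the arm and guard above 15 N).
It fails at once if a bystander is moved by more than 30 mm (distance of any of tape_roll, solder_spool, panel_meter from where it was at the start of the episode above 0.03 m).
It also fails if it takes over 72 s, if anything falls off the work surface, if the arm or the gripper's body presses on something with over 40 N, if the wrist force passes 120 N, or if a joint passes its speed limit or range.

## Working session

There is one attempt and no reset: what is moved stays moved. The work goes in short steps, Python scripts to look and compute and a tool call to move; the robot and the scene stay as the last step left them, time stands still between calls to the robot, and variables do not carry over. Pictures are saved under pics/ and viewed, at most 13 in all, crops included, and the job is handed in when it is done.

Besides the shell and the picture viewer there is one more tool, called after ">>>" by a JSON object that holds its "method" and its "body", one argument or row to a line. carry_out: Moves the arm, as the interface text tells. Its arguments: {"type":"object","properties":{"deltas":{"type":"string"}},"required":["deltas"]}

```bash
mkdir -p pics
python3 - <<'E'
from bench import sensors, vision, ctrl
import cv2, numpy as np
np.set_printoptions(precision=4,suppress=True)
for n in ["scene","side","wrist"]:
    m=vision.camera_model(n); print(n,m)
o=sensors.get_obs();print(o)
for n in ["scene","side","wrist"]:
    im=vision.camera(n); cv2.imwrite(f"pics/{n}0.png",im)
a=cv2.imread("pics/scene0.png");cv2.imwrite("pics/s0b.png",cv2.resize(a,(800,600),interpolation=cv2.INTER_CUBIC))
a=cv2.imread("pics/side0.png");cv2.imwrite("pics/d0b.png",cv2.resize(a,(800,600),interpolation=cv2.INTER_CUBIC))
E
```

```text
scene {'K': array([[445.5186,   0.    , 260.0311],
       [  0.    , 445.5186, 184.9211],
       [  0.    ,   0.    ,   1.    ]]), 'extrinsics': array([[ 0.8702, -0.4926,  0.0045, -0.5461],
       [-0.3863, -0.688 , -0.6143,  0.1829],
       [ 0.3057,  0.5328, -0.7891,  1.0415],
       [ 0.    ,  0.    ,  0.    ,  1.    ]])}
side {'K': array([[351.4612,   0.    , 252.8659],
       [  0.    , 351.4612, 190.1828],
       [  0.    ,   0.    ,   1.    ]]), 'extrinsics': array([[ 0.8415, -0.5401,  0.0159, -0.5318],
       [-0.2593, -0.4293, -0.8651,  0.1876],
       [ 0.4741,  0.7239, -0.5013,  0.9048],
       [ 0.    ,  0.    ,  0.    ,  1.    ]])}
wrist {'K': array([[333.9704,   0.    , 259.3257],
       [  0.    , 333.9704, 190.2725],
       [  0.    ,   0.    ,   1.    ]]), 'hand_eye': array([[ 0.0001, -0.9635, -0.2676,  0.0683],
       [ 1.    , -0.0002,  0.0011,  0.0007],
       [-0.0011, -0.2676,  0.9635, -0.1425],
       [ 0.    ,  0.    ,  0.    ,  1.    ]])}
{'time_s': 0.0, 'q': array([ 0.9327,  0.1816,  1.608 , -0.    ,  1.3538, -0.2063]), 'dq': array([ 0.0002,  0.0001,  0.0008, -0.0004,  0.0009,  0.0003]), 'joint_efforts': array([ -0.0005, -44.4871, -35.1339,  -0.0004,   0.0091,   0.    ]), 'eef_pos': array([0.2403, 0.5218, 0.2304]), 'eef_rot': array([-0.0003,  0.2142,  0.9768, -0.0008]), 'wrist_force': array([-0.4566, -0.3837, -0.4089]), 'torque': array([-0.0108, -0.013 ,  0.0051]), 'grasp_force': 0.0, 'opening': 0.9978646382136491}
```

View pics/s0b.png

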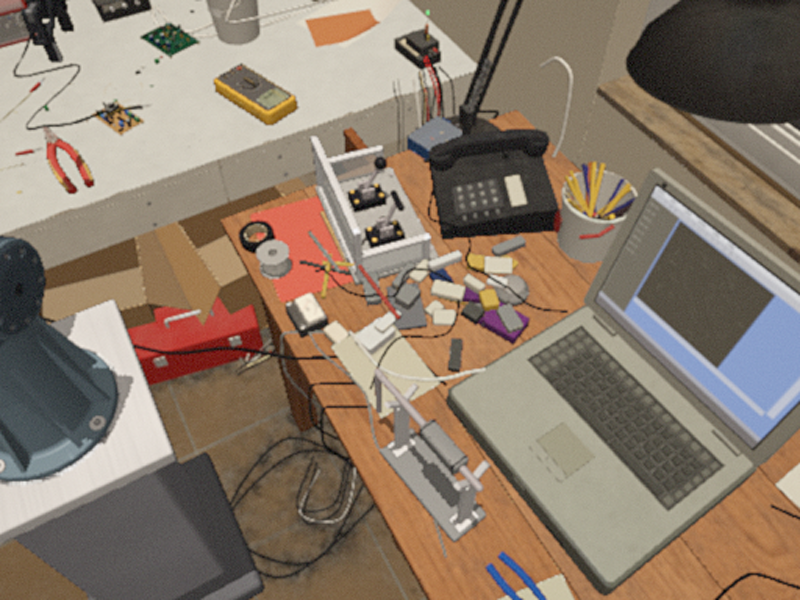

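View pics/d0b.png

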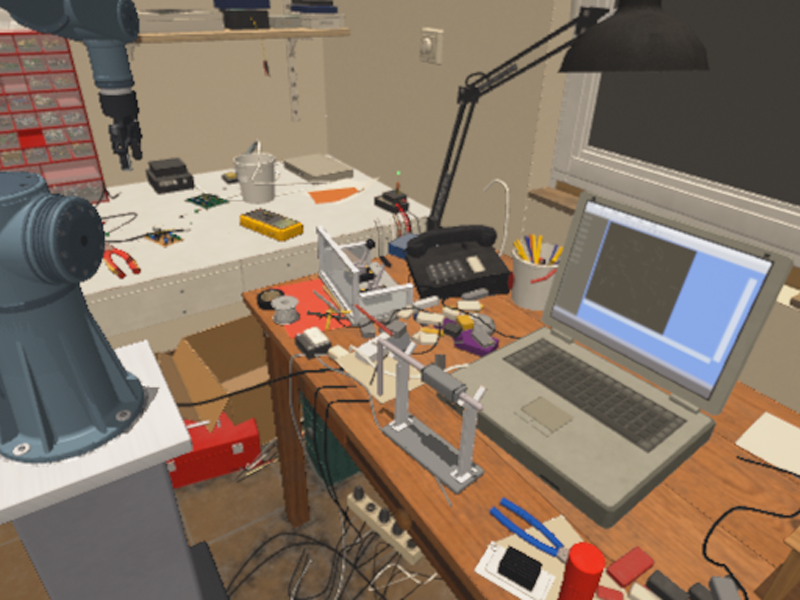

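The views show the rest with rod at scene (zoomed) about (430,450), its leg end to the upper left. The guard is at about (370,205), with the ball switch behind at (378,175) and the T switch at (390,220). I'll zoom in on these.

Run:
```python
import cv2,numpy as np
s=cv2.imread("pics/scene0.png");d=cv2.imread("pics/side0.png")
def crop(i,x,y,w,h,W,H): return cv2.resize(i[y:y+h,x:x+w],(W,H),interpolation=cv2.INTER_CUBIC)
# scene guard 190..290 x 80..180 (x4), scene rest 225..325 x 225..350 ; side guard, side rest
A=np.vstack([crop(s,190,80,100,100,400,300*4//3)[:400],])
cv2.imwrite("pics/c1.png",np.hstack([crop(s,190,80,96,144,400,600),crop(s,228,222,96,144,400,600)]))
cv2.imwrite("pics/c2.png",np.hstack([crop(d,180,130,96,144,400,600),crop(d,228,205,96,144,400,600)]))
```

```text
(no output)
```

View pics/c1.png

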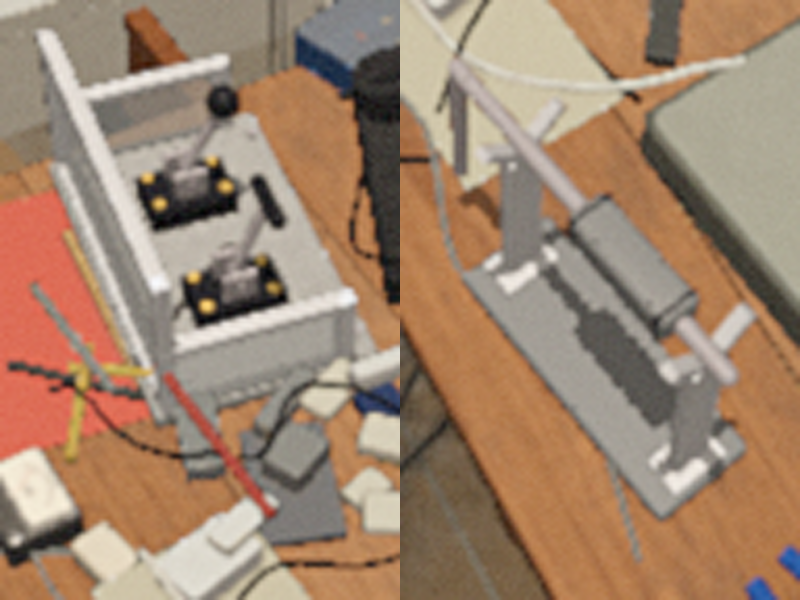

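View pics/c2.png

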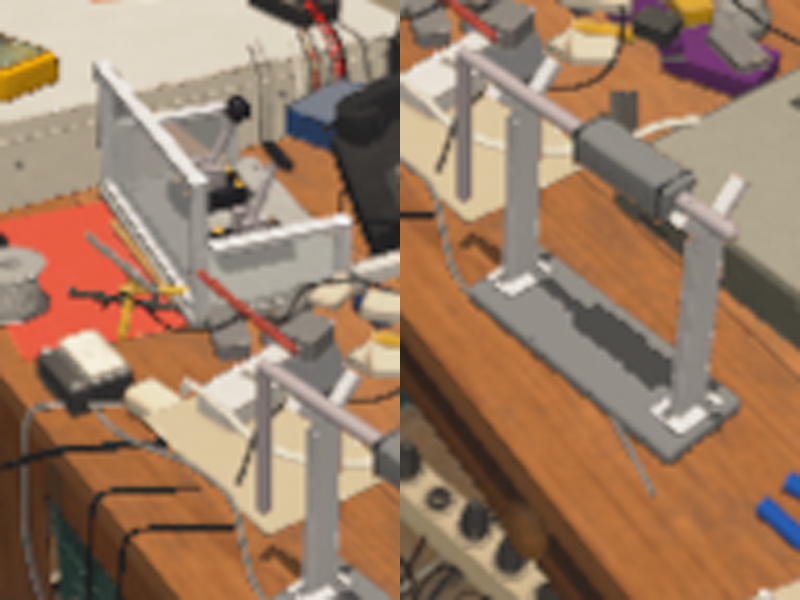

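Crops: in the scene crop the rod's bend is at (458,68), its stub end at (732,376), and the T handle at (267,200). The panel's top ends are (45,38) and (158,285). In the side crop these are (464,55), (733,234), (277,155), (98,68) and (203,183).

```bash
cat > h.py <<'E'
import numpy as np
from bench import sensors, vision, ctrl
from scipy.spatial.transform import Rotation as R
np.set_printoptions(precision=4,suppress=True)
M={n:vision.camera_model(n) for n in("scene","side","wrist")}
def cam(n,obs=None):
    m=M[n]; K=np.array(m["K"])
    if n!="wrist": E=np.array(m["extrinsics"])
    else:
        T=np.eye(4);q=obs["eef_rot"];T[:3,:3]=R.from_quat([q[1],q[2],q[3],q[0]]).as_matrix();T[:3,3]=obs["eef_pos"]
        E=np.linalg.inv(T@np.array(m["hand_eye"]))
    return K,E
def ray(n,p,obs=None):
    K,E=cam(n,obs);d=np.linalg.inv(K)@[p[0],p[1],1];Rm=E[:3,:3];return -Rm.T@E[:3,3],Rm.T@d
def plane(n,p,z,obs=None):
    c,d=ray(n,p,obs);return c+d*(z-c[2])/d[2]
def tri(a,b):
    (c,d),(e,f)=a,b
    s=np.linalg.lstsq(np.c_[d,-f],e-c,rcond=None)[0];p=c+d*s[0];q=e+f*s[1]
    return (p+q)/2,np.linalg.norm(p-q)
def proj(n,X,obs=None):
    K,E=cam(n,obs);x=K@(E[:3,:3]@X+E[:3,3]);return x[:2]/x[2]
E
python3 - <<'E'
from h import *
k=4.1667
S=lambda u,v:((190+u/k) if u<400 else 228+(u-400)/k, (80 if u<400 else 222)+v/k)
D=lambda u,v:((180+u/k) if u<400 else 228+(u-400)/k, (130 if u<400 else 205)+v/k)
pts=dict(bend=((458,68),(464,55),.145),stub=((732,376),(733,234),.145),legend=((460,172),(463,198),.035),
 T=((267,200),(277,155),None),ball=((221,102),(238,107),None),pfar=((45,38),(98,68),.13),pnear=((158,285),(203,183),.13),wing=((348,295),(347,220),.072))
for n,(a,b,z) in pts.items():
    a=S(*a);b=D(*b);print(n,*tri(ray("scene",a),ray("side",b)),"" if z is None else (plane("scene",a,z),plane("side",b,z)))
E
```

```text
bend [ 0.4341 -0.2628  0.1387] 0.0013100903763869636 (array([ 0.433 , -0.2666,  0.145 ]), array([ 0.4289, -0.2701,  0.145 ]))
stub [ 0.4659 -0.4636  0.1392] 0.00011420768732487236 (array([ 0.4642, -0.4654,  0.145 ]), array([ 0.4611, -0.4684,  0.145 ]))
legend [ 0.4321 -0.2641  0.0337] 1.94809951161066e-05 (array([ 0.4318, -0.2648,  0.035 ]), array([ 0.4313, -0.2655,  0.035 ]))
T [0.6344 0.0458 0.0941] 0.0007808234898263913 
ball [0.6516 0.1387 0.0965] 0.00044466452902909684 
pfar [0.5673 0.2342 0.1158] 0.0026834919788795097 (array([0.5624, 0.2172, 0.13  ]), array([0.5525, 0.2048, 0.13  ]))
pnear [ 0.5321 -0.01    0.121 ] 0.0038677360151704635 (array([ 0.5272, -0.0163,  0.13  ]), array([ 0.5251, -0.0267,  0.13  ]))
wing [ 0.6542 -0.0261  0.0622] 0.0014128622516690757 (array([ 0.6489, -0.0332,  0.072 ]), array([ 0.6445, -0.0412,  0.072 ]))
```

```bash
cat >> h.py <<'E'
def go(pos,yaw,o=None):
    "shift (mm) and turn in tool axes to TCP pos, pointing down, tool x at yaw"
    o=o or sensors.get_obs();q=o["eef_rot"];A=R.from_quat([q[1],q[2],q[3],q[0]])
    B=R.from_euler("z",yaw)*R.from_euler("x",np.pi)
    print(A.inv().apply(np.array(pos)-o["eef_pos"])*1000,(A.inv()*B).as_rotvec())
E
python3 - <<'E'
from h import *
go([.36,0.06,.32],2.2);go([.452,-.401,.30],1.726)
E
```

```text
[-301.909  -369.5653  -88.9948] [-0.0013  0.0001  0.5098]
[-578.3982 -749.7257  -68.5803] [-0.0013  0.0004  0.9838]
```

>>> {"method": "carry_out", "body": {
  "deltas": "-60 -70 -80 0 0 0.1 0;-150 -180 -90 0 0 0.25 0;-302 -370 -89 0 0 0.5 0;-302 -370 -89 0 0 0.5 0;-302 -370 -89 0 0 0.5 0;-302 -370 -89 0 0 0.5 0;-302 -370 -89 0 0 0.5 0;-578 -750 -69 0 0 0.984 0;-578 -750 -69 0 0 0.984 0;-578 -750 -69 0 0 0.984 0;-578 -750 -69 0 0 0.984 0;-578 -750 -69 0 0 0.984 0"
}}

```text
time_s: 1.65
eef_pos: [0.4083, -0.1916, 0.3063]
eef_rot: [0.0, 0.651, 0.759, 0.0]
wrist_force: [1.3, 0.5, -0.3]
opening: 0.999
grasp_force: 0.0
```

>>> {"method": "carry_out", "body": {
  "deltas": "0 0 0 0 0 0 0"
}}

```text
time_s: 1.78
eef_pos: [0.408, -0.1929, 0.3054]
eef_rot: [-0.001, 0.652, 0.758, -0.0]
wrist_force: [0.4, 1.1, 0.2]
opening: 1.001
grasp_force: 0.0
```

Run:
```python
from h import *
o=sensors.get_obs();print(o["time_s"],o["eef_pos"],o["q"]);go([.452,-.401,.30],1.726,o)
```

```text
1.775 [ 0.408  -0.1929  0.3054] [-0.7052 -0.1625  1.8038 -0.0007  1.502  -0.8548]
[-212.3307   12.4649    5.1726] [-0.0016 -0.0009 -0.0056]
```

>>> {"method": "carry_out", "body": {
  "deltas": "-212 12 5 0 0 -0.006 0;-212 12 5 0 0 -0.006 0;-212 12 5 0 0 -0.006 0;-212 12 5 0 0 -0.006 0;-212 12 5 0 0 -0.006 0;-212 12 5 0 0 -0.006 0"
}}

```text
time_s: 2.52
eef_pos: [0.4531, -0.3953, 0.3013]
eef_rot: [-0.0, 0.648, 0.762, 0.0]
wrist_force: [-0.8, 0.6, -0.1]
opening: 1.0
grasp_force: 0.0
```

Run:
```python
from h import *
import cv2,pickle
o=sensors.get_obs();print(o["time_s"],o["eef_pos"]);im=vision.camera("wrist");pickle.dump(o,open("o1.pkl","wb"))
cv2.imwrite("pics/w1.png",im)
b=.452+0,-.401
for X in([.4539,-.4,.145],[.433,-.2666,.145],[.4642,-.4654,.145]):print(proj("wrist",np.array(X),o))
```

```text
2.525 [ 0.4531 -0.3953  0.3013]
[259.2273 180.7128]
[260.343   19.4715]
[258.8246 246.7809]
```

View pics/w1.png

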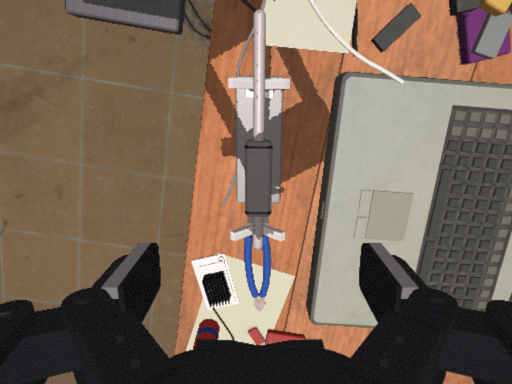

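Wrist view: the rod lies along column ~259, with the bend at row ~14, the handle at rows 142–212 and the stub end at row ~247. It agrees with my estimate. Next I'll compute the descent.

Run:
```python
from h import *
import pickle
o=pickle.load(open("o1.pkl","rb"))
f=plane("wrist",(259,142),.156,o);b=plane("wrist",(258.5,212),.156,o);s=plane("wrist",(258,247),.145,o);t=plane("wrist",(259.7,13),.145,o)
print(f,b,(f+b)/2,np.linalg.norm(f-b));d=t-s;print(s,t,np.linalg.norm(d),np.arctan2(d[1],d[0]))
u=d/np.linalg.norm(d);print(s+u*71)if 0 else print(s+u*.071,t-u*.14)
c=(f+b)/2
go([c[0],c[1],.127],np.arctan2(d[1],d[0]))
```

```text
[ 0.4477 -0.3636  0.156 ] [ 0.4575 -0.4264  0.156 ] [ 0.4526 -0.395   0.156 ] 0.06357782641867452
[ 0.4634 -0.4658  0.145 ] [ 0.4317 -0.262   0.145 ] 0.20623270245224307 1.7252755257033434
[ 0.4525 -0.3956  0.145 ] [ 0.4533 -0.4003  0.145 ]
[  0.3031  -0.4709 174.5927] [ 0.0001 -0.0004  0.0079]
```

>>> {"method": "carry_out", "body": {
  "deltas": "-2 0 60 0 0 0.008 0;-2 0 120 0 0 0.008 0;-2 0 160 0 0 0.008 0;-2 0 175 0 0 0.008 0;-2 0 175 0 0 0.008 0;-2 0 175 0 0 0.008 0.3;-2 0 175 0 0 0.008 0.6;-2 0 175 0 0 0.008 1;-2 0 175 0 0 0.008 1;-2 0 175 0 0 0.008 1;-2 0 175 0 0 0.008 1;-2 0 175 0 0 0.008 1"
}}

```text
time_s: 4.08
eef_pos: [0.4525, -0.3998, 0.1275]
eef_rot: [-0.0, 0.651, 0.759, -0.001]
wrist_force: [-4.8, -0.5, 5.2]
opening: 0.271
grasp_force: 60.1
```

>>> {"method": "carry_out", "body": {
  "deltas": "0 0 0 0 0 0 1;0 0 0 0 0 0 1"
}}

```text
time_s: 4.32
eef_pos: [0.4525, -0.3998, 0.1275]
eef_rot: [-0.0, 0.651, 0.759, -0.001]
wrist_force: [-4.9, -0.2, 6.1]
opening: 0.267
grasp_force: 60.1
```

>>> {"method": "carry_out", "body": {
  "deltas": "0 0 -20 0 0 0 1;0 0 -60 0 0 0 1;0 0 -110 0 0 0 1;0 0 -165 0 0 0 1;0 0 -165 0 0 0 1;0 0 -165 0 0 0 1"
}}

```text
time_s: 5.08
eef_pos: [0.4533, -0.3987, 0.2917]
eef_rot: [0.0, 0.651, 0.759, 0.0]
wrist_force: [-0.9, -0.2, -1.9]
opening: 0.271
grasp_force: 59.3
```

Run:
```python
from h import *
go([.50,0.062,.29],-.15)
```

```text
[448.1285 116.4846   1.6214] [ 0.0005 -0.0001  1.874 ]
```

>>> {"method": "carry_out", "body": {
  "deltas": "45 12 0 0 0 0.187 1;90 23 0 0 0 0.375 1;134 35 0 0 0 0.562 1;179 47 0 0 0 0.75 1;224 58 0 0 0 0.937 1;269 70 0 0 0 1.124 1;314 82 0 0 0 1.31 1;358 93 0 0 0 1.5 1;403 105 0 0 0 1.687 1;448 116 0 0 0 1.874 1;448 116 0 0 0 1.874 1;448 116 0 0 0 1.874 1"
}}

```text
time_s: 6.58
eef_pos: [0.4988, 0.0615, 0.29]
eef_rot: [0.0, 0.997, -0.074, -0.001]
wrist_force: [0.1, 0.2, -1.7]
opening: 0.27
grasp_force: 59.3
```

Run:
```python
from h import *
import cv2,pickle
o=sensors.get_obs();im=vision.camera("wrist");pickle.dump(o,open("o2.pkl","wb"))
print(o["time_s"],o["eef_pos"],o["eef_rot"],o["q"]);go([.50,0.062,.29],-.15,o)
s=vision.camera("side");c=vision.camera("scene");cv2.imwrite("pics/side2.png",s);cv2.imwrite("pics/scene2.png",c);cv2.imwrite("pics/w2.png",im)
r=lambda i,w:cv2.resize(i,(w,300),interpolation=cv2.INTER_CUBIC)
cv2.imwrite("pics/c3.png",np.hstack([im[:,60:460],cv2.resize(s[50:242,160:360],(400,384),interpolation=cv2.INTER_CUBIC)]))
```

```text
6.575 [0.4988 0.0615 0.29  ] [ 0.0002  0.9973 -0.0738 -0.0014] [-0.1137 -0.0278  1.7107 -0.0004  1.4615  1.6048]
[ 1.0887 -0.7173 -0.0242] [0.0005 0.0028 0.0023]
```

View pics/c3.png

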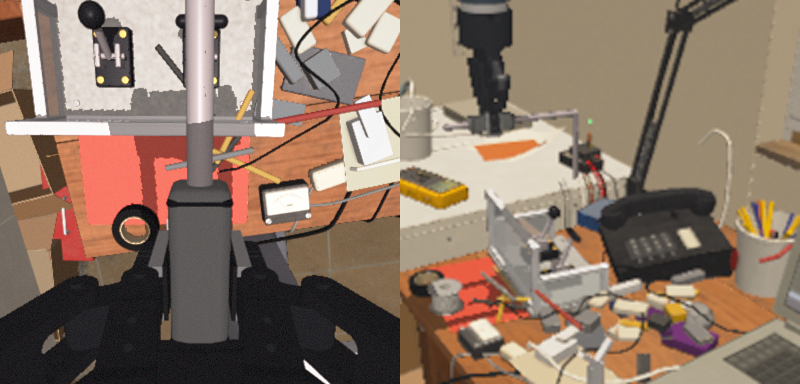

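Wrist view: the T handle is centred at full-image pixel (261,20), behind the rod, the ball is at (152,15) and the panel's top runs along row ~128 (columns 67–343). In the side view the rod is level with its leg hanging straight down.

Run:
```python
from h import *
import pickle
o=pickle.load(open("o2.pkl","rb"))
P=lambda u,v,z:plane("wrist",(u,v),z,o)
T=P(261.5,20,.10);B=P(152,15,.0977);l=P(67,128,.13);r=P(344,129,.13)
print(T,B,l,r,np.linalg.norm(l-r))
d=l-r;yaw=np.arctan2(-d[0],d[1]);print("guard yaw",yaw)
gx=np.array([np.cos(yaw),np.sin(yaw)]);gy=np.array([-gx[1],gx[0]])
G=(l+r)[:2]/2+gx*.05
for n,X in(("T",T),("B",B)):print(n,[(X[:2]-G)@gx,(X[:2]-G)@gy])
p=o["eef_pos"][:2];print("G",G,"tcp in guard",(p-G)@gx,(p-G)@gy,"leg",(p-G)@gx+.135+.002)
```

```text
[0.6318 0.0408 0.1   ] [0.6509 0.1384 0.0977] [0.5646 0.2265 0.13  ] [ 0.5274 -0.0182  0.13  ] 0.24757970957798509
guard yaw -0.15111030873558393
T [np.float64(0.044337603513276536), np.float64(-0.0497071432930701)]
B [np.float64(0.0485825340633747), np.float64(0.049655560790536755)]
G [0.5954 0.0966] tcp in guard -0.09022228856591728 -0.04930654325343729 leg 0.04677771143408273
```

>>> {"method": "carry_out", "body": {
  "deltas": "22 10 0 0 0 0 1;22 10 0 0 0 0 1;22 10 30 0 0 0 1;22 10 60 0 0 0 1;22 10 90 0 0 0 1;22 10 115 0 0 0 1;22 10 135 0 0 0 1;22 10 135 0 0 0 1;22 10 135 0 0 0 1"
}}

```text
time_s: 7.85
eef_pos: [0.5202, 0.0481, 0.1573]
eef_rot: [-0.0, 0.997, -0.075, 0.0]
wrist_force: [0.7, -0.6, -1.2]
opening: 0.268
grasp_force: 59.4
```

Run:
```python
from h import *
import cv2
s=vision.camera("side");c=vision.camera("scene")
f=lambda i,x,y:cv2.resize(i[y:y+144,x:x+96],(400,600),interpolation=cv2.INTER_CUBIC)
cv2.imwrite("pics/c4.png",np.hstack([f(c,190,60),f(s,180,100)]))
```

```text
(no output)
```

View pics/c4.png

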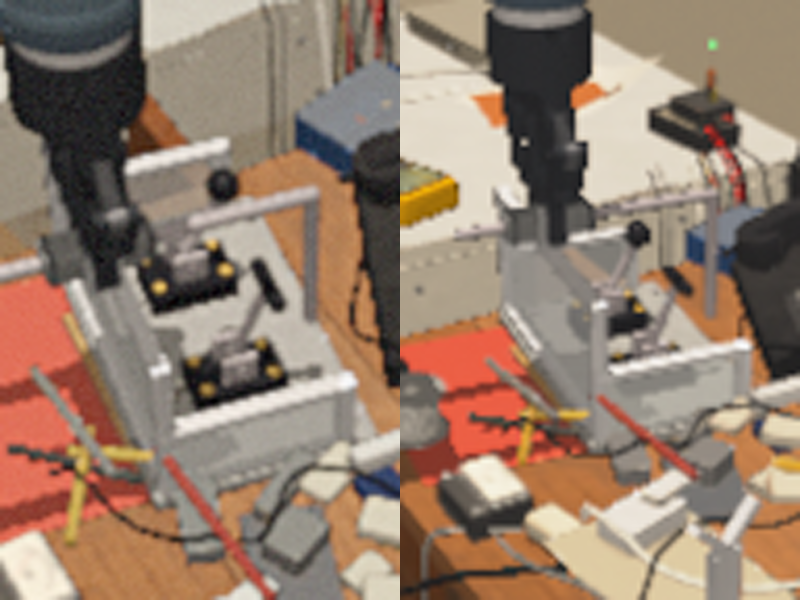

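The leg (scene crop column ~312) hangs behind the T handle at (267,285), clear of it and of the block. Now I'll pull.

>>> {"method": "carry_out", "body": {
  "deltas": "-8 0 0 0 0 0 1;-15 0 0 0 0 0 1;-21 0 0 0 0 0 1;-27 0 0 0 0 0 1;-33 0 0 0 0 0 1;-39 0 0 0 0 0 1;-45 0 0 0 0 0 1;-51 0 0 0 0 0 1;-56 0 0 0 0 0 1;-60 0 0 0 0 0 1;-60 0 0 0 0 0 1"
}}

```text
time_s: 9.32
eef_pos: [0.4599, 0.0573, 0.1562]
eef_rot: [0.0, 0.997, -0.075, -0.001]
wrist_force: [-0.2, -1.7, -0.3]
opening: 0.271
grasp_force: 59.4
```

>>> {"method": "carry_out", "body": {
  "deltas": "-3 0 0 0 0 0 1;-5 0 0 0 0 0 1;-5 0 0 0 0 0 1"
}}

```text
time_s: 9.7
eef_pos: [0.4555, 0.058, 0.1564]
eef_rot: [0.0, 0.997, -0.075, -0.0]
wrist_force: [-0.3, -0.4, -2.2]
opening: 0.269
grasp_force: 59.3
```

>>> {"method": "carry_out", "body": {
  "deltas": "-2 0 0 0 0 0 1;-3 0 0 0 0 0 1;-3 0 0 0 0 0 1"
}}

```text
time_s: 10.07
eef_pos: [0.4535, 0.0583, 0.1566]
eef_rot: [0.0, 0.997, -0.075, 0.001]
wrist_force: [4.5, -1.0, -4.3]
opening: 0.267
grasp_force: 59.0
```

>>> {"method": "carry_out", "body": {
  "deltas": "-2 0 0 0 0 0 1;-3 0 0 0 0 0 1;-3 0 0 0 0 0 1"
}}

```text
time_s: 10.45
eef_pos: [0.4524, 0.0584, 0.1576]
eef_rot: [0.0, 0.997, -0.075, 0.003]
wrist_force: [7.8, -0.9, -2.8]
opening: 0.269
grasp_force: 59.8
```

Run:
```python
from h import *
import cv2
s=vision.camera("side");c=vision.camera("scene");w=vision.camera("wrist");cv2.imwrite("pics/w5.png",w)
f=lambda i,x,y:cv2.resize(i[y:y+108,x:x+72],(400,600),interpolation=cv2.INTER_CUBIC)
cv2.imwrite("pics/c5.png",np.hstack([f(c,200,80),f(s,190,130)]))
```

```text
(no output)
```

View pics/c5.png

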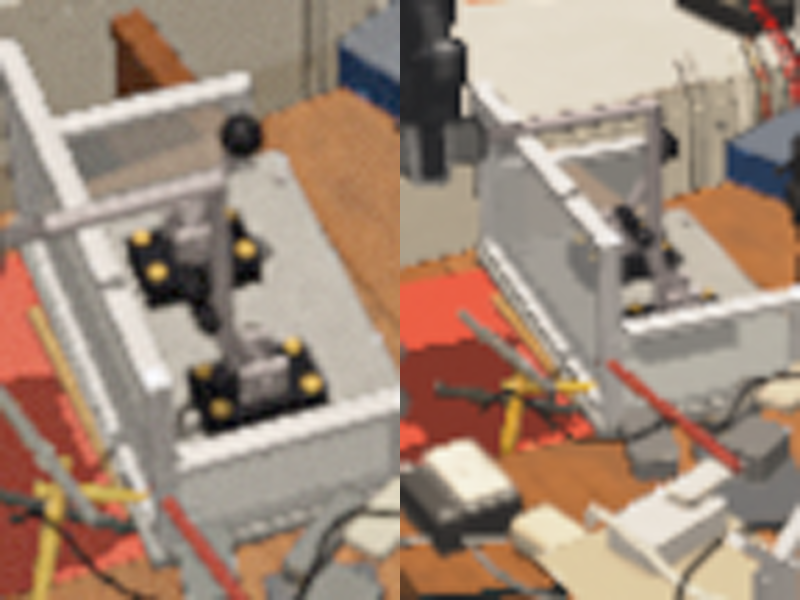

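The T lever now leans to the front (scene crop ~(205,300)), and the force is climbing stiffly against its stop. The ball lever hasn't moved. I'll back off, lift out and check.

>>> {"method": "carry_out", "body": {
  "deltas": "8 0 0 0 0 0 1;16 0 0 0 0 0 1;18 0 0 0 0 0 1;18 0 -30 0 0 0 1;18 0 -80 0 0 0 1;18 0 -135 0 0 0 1;18 0 -135 0 0 0 1;18 0 -135 0 0 0 1"
}}

```text
time_s: 11.6
eef_pos: [0.4669, 0.0564, 0.2906]
eef_rot: [-0.0, 0.997, -0.075, -0.001]
wrist_force: [-0.2, 0.8, -1.9]
opening: 0.268
grasp_force: 60.4
```

Run:
```python
from h import *
import cv2
o=sensors.get_obs();w=vision.camera("wrist");s=vision.camera("side");c=vision.camera("scene")
f=lambda i,x,y,a,b,W:cv2.resize(i[y:y+b,x:x+a],(W,400),interpolation=cv2.INTER_CUBIC)
cv2.imwrite("pics/c6.png",np.hstack([f(w,60,0,400,384,400),f(c,200,80,72,72,400)]))
print(o["eef_pos"]);go([.4525,-.3995,.2925],1.7252,o)
G=np.array([.5954,.0966]);y=-.1511;gx=np.array([np.cos(y),np.sin(y)]);gy=np.array([-gx[1],gx[0]])
for j in(.88,1.0):
  a=.5-j;
  for s in(-.024,.024):print(j,proj("wrist",np.r_[G+gx*(.02+.06*np.sin(a))+gy*(-.05+s),.045+.06*np.cos(a)],o),proj("scene",np.r_[G+gx*(.02+.06*np.sin(a))+gy*(-.05+s),.045+.06*np.cos(a)]))
```

```text
[0.4669 0.0564 0.2906]
[ 53.8528 452.9788  -2.0585] [-0.0013  0.0008 -1.8752]
0.88 [277.119   39.4095] [240.3696 138.4445]
0.88 [224.8033  39.3494] [234.376  126.1476]
1.0 [276.8454  47.5388] [238.0314 139.9107]
1.0 [225.3197  47.4786] [232.0971 127.5899]
```

View pics/c6.png

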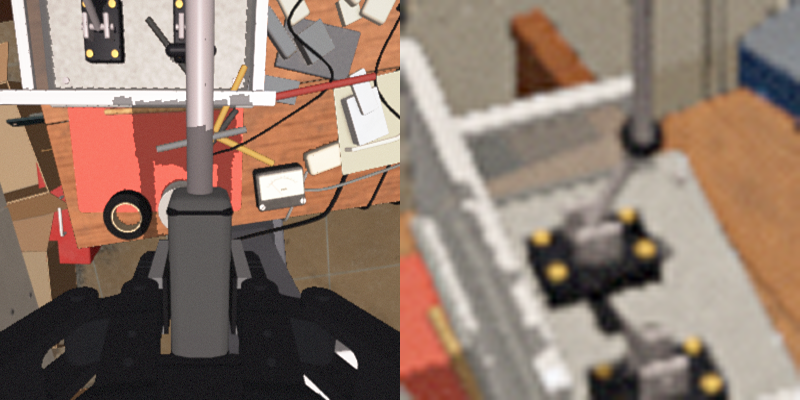

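The T bar is at wrist row ~48, which matches a joint angle of about 1.0, and the ball is untouched. Returning the rod to its rest.

>>> {"method": "carry_out", "body": {
  "deltas": "5 45 -2 0 0 -0.187 1;11 91 -2 0 0 -0.375 1;16 136 -2 0 0 -0.562 1;22 181 -2 0 0 -0.75 1;27 226 -2 0 0 -0.937 1;32 272 -2 0 0 -1.125 1;38 317 -2 0 0 -1.312 1;43 362 -2 0 0 -1.5 1;48 408 -2 0 0 -1.687 1;54 453 -2 0 0 -1.875 1;54 453 -2 0 0 -1.875 1;54 453 -2 0 0 -1.875 1"
}}

```text
time_s: 13.25
eef_pos: [0.4527, -0.399, 0.2918]
eef_rot: [-0.001, 0.651, 0.759, 0.0]
wrist_force: [-0.3, 0.7, -0.9]
opening: 0.272
grasp_force: 60.3
```

Run:
```python
from h import *
import cv2
o=sensors.get_obs();w=vision.camera("wrist");s=vision.camera("side");c=vision.camera("scene")
cv2.imwrite("pics/side7.png",s);cv2.imwrite("pics/c7.png",np.hstack([cv2.resize(w,(400,300)),cv2.resize(s[130:310,200:380],(300,300),interpolation=cv2.INTER_CUBIC)]))
print(o["eef_pos"]);go([.4525,-.3998,.1275],1.7252,o)
```

```text
[ 0.4527 -0.399   0.2918]
[ -1.1988  -0.1399 164.2926] [-0.0011 -0.0028 -0.0021]
```

View pics/c7.png

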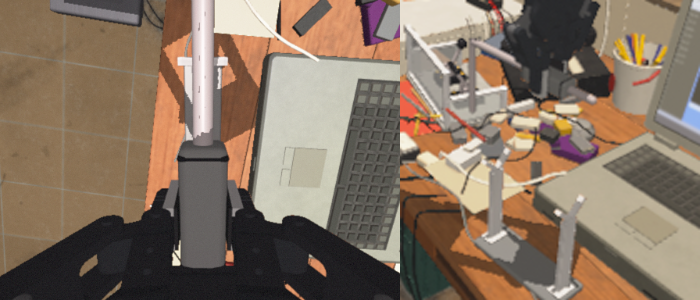

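The rod sits level above both forks and in line with the rest. Lowering it.

>>> {"method": "carry_out", "body": {
  "deltas": "-1 0 40 0 0 0 1;-1 0 85 0 0 0 1;-1 0 120 0 0 0 1;-1 0 140 0 0 0 1;-1 0 150 0 0 0 1;-1 0 156 0 0 0 1;-1 0 160 0 0 0 1;-1 0 162 0 0 0 1;-1 0 163 0 0 0 1;-1 0 163 0 0 0 1"
}}

```text
time_s: 14.65
eef_pos: [0.4533, -0.4009, 0.1307]
eef_rot: [0.0, 0.651, 0.759, -0.0]
wrist_force: [-0.9, -0.3, -2.0]
opening: 0.271
grasp_force: 60.3
```

>>> {"method": "carry_out", "body": {
  "deltas": "0 0 2 0 0 0 1;0 0 3 0 0 0 1;0 0 3 0 0 0 1"
}}

```text
time_s: 15.02
eef_pos: [0.4532, -0.401, 0.128]
eef_rot: [0.0, 0.651, 0.759, -0.0]
wrist_force: [-2.6, 1.1, 4.5]
opening: 0.269
grasp_force: 61.1
```

Contact is made at the seat height. Releasing and retreating straight up.

>>> {"method": "carry_out", "body": {
  "deltas": "0 0 0 0 0 0 0.65;0 0 0 0 0 0 0.55;0 0 0 0 0 0 0.3;0 0 0 0 0 0 0;0 0 0 0 0 0 0;0 0 0 0 0 0 0;0 0 -40 0 0 0 0;0 0 -90 0 0 0 0;0 0 -150 0 0 0 0;0 0 -170 0 0 0 0;0 0 -170 0 0 0 0;0 0 -170 0 0 0 0"
}}

```text
time_s: 16.52
eef_pos: [0.4527, -0.4001, 0.2955]
eef_rot: [-0.001, 0.651, 0.759, 0.0]
wrist_force: [0.5, 0.7, -0.1]
opening: 0.998
grasp_force: 0.0
```

Run:
```python
from h import *
import cv2
w=vision.camera("wrist");s=vision.camera("side")
cv2.imwrite("pics/c8.png",np.hstack([cv2.resize(w,(400,300)),cv2.resize(s[130:310,200:380],(300,300),interpolation=cv2.INTER_CUBIC)]))
```

```text
(no output)
```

View pics/c8.png

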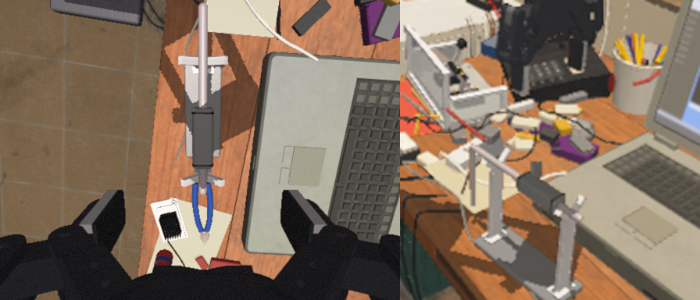

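The rod lies in both forks with its leg hanging down, and the gripper is clear.

```bash
python3 -c "
from bench import ctrl
print(ctrl.hand_in())"
```

```text
the job is handed in; nothing more can be done
None
```

I pulled the T lever over to its front stop and left the ball lever alone. The rod is back in both forks with its leg hanging down, and I handed the job in at about 16.6 s; no verdict came back.

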